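# Pack up the bench stove: windscreen down, lid shut

## Robot

A 6-joint arm with a two-finger parallel gripper is mounted at the origin on the work surface. World frame = base frame: x ahead of the robot, y to its left, z up, the work surface at z = 0. Lengths are in mm, angles in degrees, forces in N, time in s.
With the tool pointing down it reaches from about 300 to 850 mm from the base axis. Payload 4.2 kg.
Tool frame: the origin (TCP) lies between the finger pads; the fingertips stand 22 mm ahead of it and the grasp point (between the pads) lies 3 mm ahead of it; z points along the fingers, y is the direction in which the jaws open and shut (so a half turn about z gives the same grasp; the last joint's range is limited). The gripper opens to 91 mm and grips with 3 to 60 N. Pads are 32 mm wide; open, the fingers measure 118 mm over their backs; the gripper's body (76 mm by 178 mm) begins 60 mm behind the grasp point.
Start: joints at [66.635, 18.312, 89.639, -0, 72.044, -1.146], TCP at [217.441, 532.316, 235.976] pointing down, gripper open.
Joint ranges: [-177.97, 177.97], [-48.28, 115.42], [12.27, 149.76], [-77.06, 257.06], [2.81, 150.46], [-146.56, 146.56]. Speed limits (degrees/s): [147.25, 147.25, 180, 180, 180, 180].

## Interface

Orientations are given as [roll, pitch, yaw] about the fixed x, y, z axes, in that order (R = Rz(yaw) Ry(pitch) Rx(roll)).
In Python, from workcell import telemetry, cams, env gives the robot as it stands.
- The arm moves only by the shell command python3 -m inch 'ROWS' [FORCE]. ROWS is JSON, a list of rows, each an object of numbers: "x", "y", "z": the shift along the tool's x, y, z in cm; "yaw": the turn about the tool's z in units of 5 degrees (1.0 is 5 degrees); "gripper": the gripper's target within -1 to 1 (fully open at 1, half-way at 0, shut at -1). A call has 1 to 12 rows; each row shifts and turns the commanded pose from where the row before left it, along the tool's axes as they then stand; what a row does not reach is not made up. A row lasts 1/12 s, in which the tool goes at most 41.7 mm and 7.16 degrees, less where a joint would pass 70% of its speed; a pose out of reach is approached as far as the arm can. A call is refused whole if a number of a shift passes 4.17 or a number of a turn 1, either way. A call with a gripper value outside its range is refused whole. The fingers move at their own pace and stop on an object; FORCE is the grip in N (left out, the last holds). Time passes only in rows, so rows that do not move let the fingers close. It gives the time, the measured TCP pose, the force and the opening at its end, in the units of the state.
- telemetry.state(): the state, without advancing time (a new reading comes with each control period).
- cams.grab_frame(name): name is "scene" or "top" or "wrist"; returns a dict with "pixels" (400x640x3 uint8, red, green, blue), "mtx" (3x3 intrinsics, pixels), "rvec" (rotation vector, rad) and "tvec" (3), from world to camera coordinates, as OpenCV has them. Camera axes: x right, y down, z forward; pixel columns grow to the right and rows downward; lengths in mm; the calibration is good to about 2 mm. A picture is of the moment at which its call begins. There is no depth.
- env.job_done(): hands the job in, once; it reports no verdict.
The state is a dict: "time_s": time; "qpos": joint angles; "qvel": joint speeds; "effort": joint torques, N m; "ee_pos": TCP position; "ee_rot": TCP orientation; "force": force on the tool from outside, world axes, zero at the start; "torque": the same for the moment, N m; "gripper_width": finger opening in mm.
Only numpy, scipy, OpenCV 4.12 (cv2) and the standard library are available. Lean on these libraries where they do the work, as an engineer would, in place of code of your own. Each camera call takes 0.05 s, during which the arm holds its last target. There are 200 camera calls.

## Task

Pack up the folding camp stove by pushing alone: first fold the upright windscreen at the stove's near end down flat into the case, and only then swing the hinged lid over it until it is fully shut. Use the fingertips or the outside of the fingers and grip nothing; the stove stays standing where it is, neither lifted, tipped nor shoved along, and the things around it stay where they are.

Things in the scene. Friction and masses are not known exactly. Their poses are not given: they have to be found in the camera images.
- stove: folding camp stove, a loose grey metal case (about 2.8 kg, on rubber feet) 280 mm along its x, 230 mm along its y, rim 85 mm high, walls 4 mm; burner and grate inside, the grate's top at 67 mm. Origin: centre of its underside; z up. Its -x end (with the windscreen) faces roughly toward the robot, its +y side carries the lid. A knob and a bar handle stick out 18 to 22 mm from its -y side at a height of about 50 mm
- windscreen (a joint): hinge angle of the windscreen, rad: 0 = folded flat inside the case (its stop), about 1.57 = upright; limit 1.75. Stiff hinge: it stays where it is left; about 1 to 2 N near its free edge moves it
- screen_hinge (a point): middle of the windscreen's hinge line, which runs along the stove's y; it lies at (-128, 0, 73) mm in the stove's frame, 12 mm below the rim and just inside the -x wall. The point turns with the windscreen: its x points along the plate to the free edge
- screen_edge (a point): middle of the windscreen's free edge, 100 mm from its hinge. The windscreen is a plain aluminium plate, 140 mm wide (along the stove's y), 100 mm tall, 4 mm thick; it folds toward the stove's +x, then lies about 10 mm below the rim, the free edge at (-28, 0, 73) mm in the stove's frame
- lid (a joint): hinge angle of the lid, rad: 0 = shut flat on the case (its stop), 1.57 = upright, more = leaning back beyond the stove's +y side; limit 2.05. Stiff hinge: it stays where it is left; about 4 N (leaning back) down to 1 N (nearly shut), square to it and 190 mm from its hinge, swings it shut. The lid cannot pass the upright windscreen
- lid_hinge (a point): middle of the lid's hinge line, which runs along the stove's x on the +y rim; at (0, 115, 85) mm in the stove's frame. The point turns with the lid: its -y points along the lid to the free edge, its z out of the lid's outer face
- lid_edge (a point): middle of the lid's free edge, on the outer face, 230 mm from the hinge line. The lid is a grey plate 280 mm (stove's x) by 230 mm, its outer face 13 mm from the hinge line; when shut its top is level at 98 mm and the free edge lies over the case's -y rim
- canister: bystander: gas canister, blue, 104 mm across, 100 mm tall; on the stove's -y side (may be swapped with the pot); origin at its underside. Leave it alone
- pot: bystander: small aluminium pot, 124 mm across, 80 mm tall; on the stove's -y side (may be swapped with the canister); origin at its underside. Leave it alone
- mug: bystander: steel mug, 80 mm across with a handle, 85 mm tall; on the bench behind the open lid (+y side) (may be swapped with the jar); origin at its underside. Leave it alone
- jar: bystander: small amber jar, 64 mm across, 75 mm tall; on the bench behind the open lid (+y side) (may be swapped with the mug); origin at its underside. Leave it alone
- wrench: bystander: wrench lying on the bench; in front of the windscreen end (-x side); origin at its underside. Leave it alone
- brush: bystander: brush lying on the bench; on the bench below the open lid (+y side); origin at its underside. Leave it alone

How it is judged (in metres and radians):
On the way, in this order (a step that is already met when the one before it is completed fails the run):
1. the windscreen lies folded flat in the case while the lid is still open (value of joint windscreen below 0.12 rad and value of joint lid above 0.9 rad), for 0.2 s.
2. the lid is shut over it (value of joint lid below 0.04 rad and value of joint windscreen below 0.12 rad), for 0.2 s.
At the end, for the whole second after the job is handed in: Windscreen within 0.12 rad of flat, lid within 0.04 rad of shut over it, the stove level, at rest and within 20 mm of where it stood, the bystanders within 30 mm of theirs (all of step 2 and distance of stove from where it was at the start of the episode below 0.02 m and angle between stove's own z axis and vertical below 0.03 rad and linear speed of stove below 0.01 m/s and distance of each of canister, pot, mug, jar, wrench, brush from where it was at the start of the episode below 0.03 m); the robot touches nothing.
It fails at once if the stove is lifted or tipped (raised more than 15 mm or tilted more than 0.1 rad) (height (world z) of stove above 0.015 m or angle between stove's own z axis and vertical above 0.1 rad).
It fails at once if the stove is shoved or carried more than 20 mm (distance of stove from where it was at the start of the episode above 0.02 m).
It fails at once if a bystander is lifted, carried or pushed more than 30 mm (distance of any of canister, pot, mug, jar, wrench, brush from where it was at the start of the episode above 0.03 m).
It also fails if it takes over 58 s, if anything falls off the work surface, if the arm or the gripper's body presses on something with over 40 N, if the wrist force passes 120 N, or if a joint passes its speed limit or range.

## Working session

There is one attempt and no reset: what is moved stays moved. The work goes in short steps, Python scripts to look and compute and a shell command to move; the robot and the scene stay as the last step left them, time stands still between calls to the robot, and variables do not carry over. Pictures are saved under pics/ and viewed, about 8 in all and at most 12, crops included, and the job is handed in when it is done.

```bash
mkdir -p pics; ls
cat > h.py <<'E'
import numpy as np, cv2
from workcell import telemetry, cams, env
def grab(n,f):
    d=cams.grab_frame(n); cv2.imwrite('pics/'+f+'.png',d['pixels'][:,:,::-1]); np.savez('pics/'+f+'.npz',**{k:d[k] for k in('pixels','mtx','rvec','tvec')}); return d
def load(f): return dict(np.load('pics/'+f+'.npz'))
def ray(d,u,v):
    R=cv2.Rodrigues(np.array(d['rvec'],float))[0]; t=np.array(d['tvec'],float).ravel()
    return -R.T@t, R.T@np.linalg.solve(np.array(d['mtx'],float),[u,v,1.])
def onz(d,u,v,z):
    c,r=ray(d,u,v); return c+r*(z-c[2])/r[2]
def tri(d1,p1,d2,p2):
    c1,r1=ray(d1,*p1);c2,r2=ray(d2,*p2)
    s=np.linalg.lstsq(np.c_[r1,-r2],c2-c1,rcond=None)[0]
    a,b=c1+s[0]*r1,c2+s[1]*r2; return (a+b)/2,np.linalg.norm(a-b)
def proj(d,P): return cv2.projectPoints(np.atleast_2d(np.array(P,float)),np.array(d['rvec'],float),np.array(d['tvec'],float),np.array(d['mtx'],float),None)[0][:,0]
E
python3 - <<'E'
from h import *
for n in('scene','top','wrist'):
    d=grab(n,n+'0'); print(n,ray(d,320,200))
s=telemetry.state(); print(s['time_s'],s['ee_pos'],s['ee_rot'],s['force'],s['gripper_width'])
E
```

```text
pics
scene (array([836.01944385, 430.91829854, 827.24967609]), array([-0.30498206, -0.42257071, -0.85348078]))
top (array([ 445.65896629,   64.76952422, 1004.68867338]), array([ 0.11260076,  0.00812305, -0.99391593]))
wrist (array([146.63941533, 560.83985544, 384.23138875]), array([ 0.26820658, -0.11056314, -0.95722356]))
0.15 [217.31018857 531.99028113 235.33334043] [-1.79924697e+02  5.41029020e-04  1.57784127e+02] [-0.30838196 -0.81180262  1.15650146] 91.37554802874637
```

View pics/scene0.png

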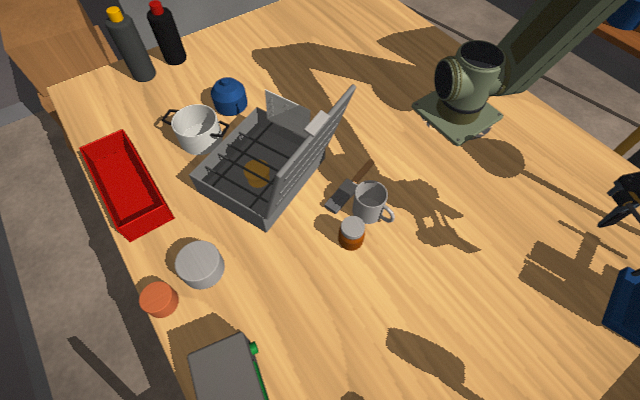

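View pics/top0.png

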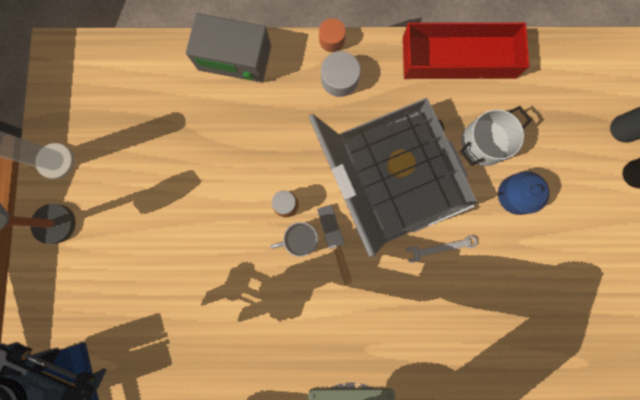

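Run:
```python
from h import *
a=load('top0')['pixels'][80:270,260:560]; b=load('scene0')['pixels'][70:250,150:420]
cv2.imwrite('pics/ct.png',cv2.resize(a,None,fx=2.66,fy=2.66,interpolation=cv2.INTER_CUBIC)[:,:,::-1])
cv2.imwrite('pics/cs.png',cv2.resize(b,None,fx=2.9,fy=2.9,interpolation=cv2.INTER_CUBIC)[:,:,::-1])
```

```text
(no output)
```

View pics/ct.png

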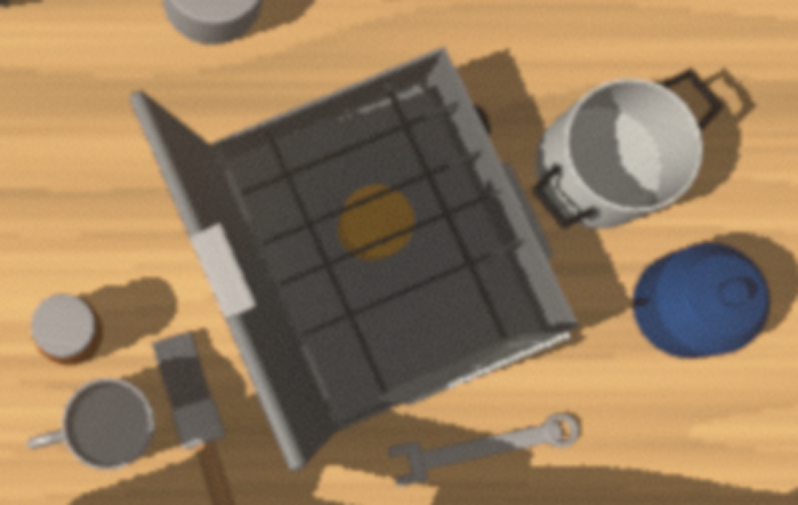

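View pics/cs.png

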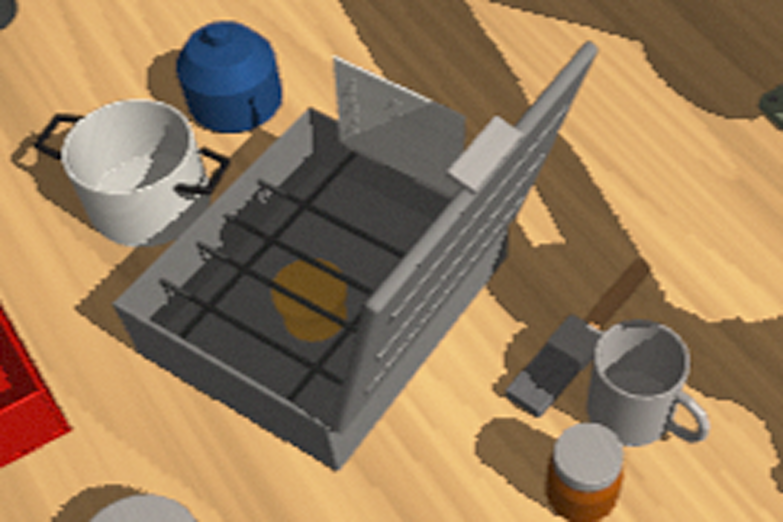

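Run:
```python
from h import *
t=load('top0');s=load('scene0')
T=lambda u,v:(260+u/2.66,80+v/2.66)
S=lambda u,v:(150+u/2.9,70+v/2.9)
for n,a,b in [('rim+x-y',(444,50),(117,305)),('rim-x-y',(576,325),(313,110)),('lid+x',(137,95),(370,305)),('lid-x',(293,465),(592,45)),('scr-y',(572,335),(335,60))]:
    print(n,*tri(t,T(*a),s,S(*b)))
A=onz(t,*T(444,50),85);B=onz(t,*T(576,325),85);print('z85',A,B,np.linalg.norm(A-B))
A=onz(s,*S(117,305),85);B=onz(s,*S(313,110),85);print('z85s',A,B,np.linalg.norm(A-B))
d=A-B; y=np.degrees(np.arctan2(d[1],d[0]))
for n,(u,v),z in [('pot',(622,165),80),('can',(702,300),100),('mug',(108,422),85),('jar',(65,325),75),('wr1',(405,465),5),('wr2',(562,430),5),('br',(190,390),20)]: print(n,onz(t,*T(u,v),z))
```

```text
rim+x-y [ 795.70401263 -187.6319773    79.18705706] 3.8080487313021236
rim-x-y [ 540.76701647 -291.45680602   84.30085247] 6.302041020008815
lid+x [680.67578957  85.7674411  302.44015402] 0.5744410571191626
lid-x [428.45040553 -16.85013223 305.00853505] 0.44109282926295423
scr-y [ 524.56783667 -256.93674631  164.306286  ] 5.471296375328079
z85 [ 795.15393494 -187.33004538   85.        ] [ 543.04830128 -293.54100279   85.        ] 273.5653815782069
z85s [ 794.72018734 -181.10312771   85.        ] [ 539.19904039 -287.84218702   85.        ] 276.9192722104617
pot [ 688.45133492 -345.19224472   80.        ]
can [ 562.75671351 -398.41701585  100.        ]
mug [460.45962361 117.27829067  85.        ]
jar [546.19512523 156.22109137  75.        ]
wr1 [ 420.30682217 -156.68998225    5.        ]
wr2 [ 452.11583431 -305.91081181    5.        ]
br [490.72823322  44.72245534  20.        ]
```

The top crop shows the rim corners at (444,50) and (576,325), and the lid's free edge running from (137,95) to (293,465). The scene crop shows the upright windscreen with its top edge from (335,60) to (465,120). From these the stove is at about (624,-131) with yaw about 22.3°, and the lid is at about 103°. Next I lift, turn the tool to yaw 112.3 (tool x = stove y, tool y = stove x) and close the fingers.

```bash
python3 -m inch '[{"z":-3.4,"yaw":1,"gripper":-1},{"z":-3.4,"yaw":1},{"z":-3.4,"yaw":1},{"z":-3.4,"yaw":1},{"z":-3.4,"yaw":1},{"yaw":1},{"yaw":1},{"yaw":1},{"yaw":1},{"yaw":0.1},{}]' 10
```

```text
invalid input
```

```bash
python3 -m inch '[{"x":0,"y":0,"z":-3.4,"yaw":1,"gripper":-1},{"x":0,"y":0,"z":-3.4,"yaw":1,"gripper":-1}]' 10; python3 -m inch '[{"z":-3.4,"yaw":1,"gripper":-1}]'
```

```text
time_s: 0.32
ee_pos: [216.9, 531.0, 302.2]
ee_rot: [-179.6, 0.1, 147.5]
force: [0.5, 0.7, 0.2]
gripper_width: 80.4invalid input
```

```bash
python3 -m inch '[{"x":0,"y":0,"z":-3.4,"yaw":1,"gripper":-1},{"x":0,"y":0,"z":-3.4,"yaw":1,"gripper":-1},{"x":0,"y":0,"z":-3.4,"yaw":1,"gripper":-1},{"x":0,"y":0,"z":0,"yaw":1,"gripper":-1},{"x":0,"y":0,"z":0,"yaw":1,"gripper":-1},{"x":0,"y":0,"z":0,"yaw":1,"gripper":-1},{"x":0,"y":0,"z":0,"yaw":1,"gripper":-1},{"x":0,"y":0,"z":0,"yaw":0,"gripper":-1}]'
```

```text
time_s: 0.98
ee_pos: [217.4, 532.2, 405.6]
ee_rot: [-180.0, 0.0, 112.7]
force: [0.5, 0.7, -0.6]
gripper_width: 27.3
```

Next I travel to the −x side of the screen at height.

```bash
python3 -m inch '[{"x":-3.8,"y":-0.3,"z":0,"yaw":0,"gripper":-1},{"x":-3.8,"y":-0.3,"z":0,"yaw":0,"gripper":-1},{"x":-3.8,"y":-0.3,"z":0,"yaw":0,"gripper":-1},{"x":-3.8,"y":-0.3,"z":0,"yaw":0,"gripper":-1},{"x":-3.8,"y":-0.3,"z":0,"yaw":0,"gripper":-1},{"x":-3.8,"y":-0.3,"z":0,"yaw":0,"gripper":-1},{"x":-3.8,"y":-0.3,"z":0,"yaw":0,"gripper":-1},{"x":-3.8,"y":-0.3,"z":0,"yaw":0,"gripper":-1},{"x":-3.8,"y":-0.3,"z":0,"yaw":0,"gripper":-1},{"x":-3.8,"y":-0.3,"z":0,"yaw":0,"gripper":-1},{"x":-3.8,"y":-0.3,"z":0,"yaw":0,"gripper":-1},{"x":-3.8,"y":-0.3,"z":0,"yaw":0,"gripper":-1}]'
python3 -m inch '[{"x":-3.8,"y":-0.3,"z":0,"yaw":0,"gripper":-1},{"x":-3.8,"y":-0.3,"z":0,"yaw":0,"gripper":-1},{"x":-3.8,"y":-0.3,"z":0,"yaw":0,"gripper":-1},{"x":-3.8,"y":-0.3,"z":0,"yaw":0,"gripper":-1},{"x":-3.8,"y":-0.3,"z":0,"yaw":0,"gripper":-1},{"x":-3.8,"y":-0.3,"z":0,"yaw":0,"gripper":-1},{"x":-3.8,"y":-0.3,"z":0,"yaw":0,"gripper":-1},{"x":0,"y":0,"z":0,"yaw":0,"gripper":-1},{"x":0,"y":0,"z":0,"yaw":0,"gripper":-1}]'
```

```text
time_s: 1.98
ee_pos: [360.7, 96.1, 406.0]
ee_rot: [180.0, 0.0, 112.9]
force: [0.5, 0.3, 0.1]
gripper_width: 0.2
time_s: 2.73
ee_pos: [444.6, -156.9, 405.0]
ee_rot: [-179.9, -0.1, 112.7]
force: [-0.6, 0.1, -0.2]
gripper_width: 0.6
```

```bash
python3 -m inch '[{"x":-2.5,"y":-0.8,"z":0,"yaw":0,"gripper":-1},{"x":-2.4,"y":-0.7,"z":0,"yaw":0,"gripper":-1},{"x":0,"y":0,"z":3.8,"yaw":0,"gripper":-1},{"x":0,"y":0,"z":3.8,"yaw":0,"gripper":-1},{"x":0,"y":0,"z":3.8,"yaw":0,"gripper":-1},{"x":0,"y":0,"z":3.8,"yaw":0,"gripper":-1},{"x":0,"y":0,"z":3.8,"yaw":0,"gripper":-1},{"x":0,"y":0,"z":3.8,"yaw":0,"gripper":-1},{"x":0,"y":0,"z":0,"yaw":0,"gripper":-1},{"x":0,"y":0,"z":0,"yaw":0,"gripper":-1}]'
cat >> h.py <<'E'
C=np.array([624.4,-131.1]); a=np.radians(22.3); UX=np.array([np.cos(a),np.sin(a)]);UY=np.array([-np.sin(a),np.cos(a)])
def W(x,y,z): return np.r_[C+x*UX+y*UY,z]
def st():
    s=telemetry.state(); p=np.array(s['ee_pos']); print('tcp stove',((p[:2]-C)@UX).round(1),((p[:2]-C)@UY).round(1),'tip z',round(p[2]-22,1),'F',np.round(s['force'],1),s['time_s'])
E
python3 - <<'E'
from h import *
st()
d=grab('scene','s1'); p=d['pixels'].copy()
t=load('top0')
def draw(img,d):
  im=img.copy()
  for P in [W(-140,-115,85),W(140,-115,85),W(140,115,85),W(-140,115,85),W(-128,-70,173),W(-128,70,173),W(-128,-70,73),W(-128,70,73)]:
    u=proj(d,P)[0]; cv2.circle(im,tuple(int(round(v*8)) for v in u),10,(255,0,0),-1,shift=3)
  return im
A=draw(p,d)[60:250,150:420]; B=draw(t['pixels'],t)[80:270,290:560]
cv2.imwrite('pics/s1c.png',cv2.resize(np.vstack([A,B]),None,fx=1.57,fy=1.57,interpolation=cv2.INTER_CUBIC)[:,:,::-1])
E
```

```text
time_s: 3.57
ee_pos: [448.8, -204.9, 177.5]
ee_rot: [-179.9, -0.2, 112.9]
force: [0.7, -0.2, 0.2]
gripper_width: 0.4
tcp stove -190.5 -1.7 tip z 155.5 F [ 0.7 -0.2  0.2] 3.5667
```

View pics/s1c.png

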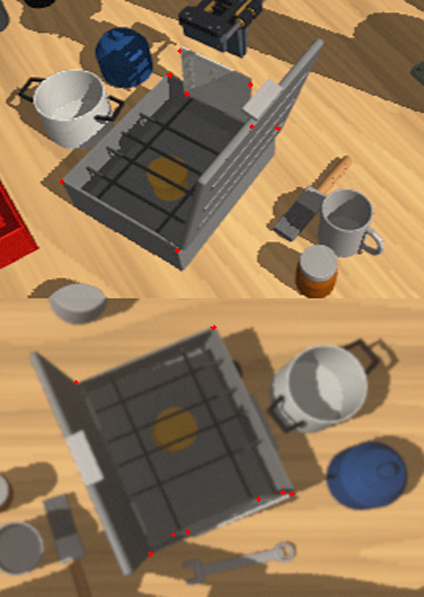

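The projected rim and screen points land on the real ones, with the rim corners at (62,182), (170,75) and (178,250) in the crop, so the model holds. Now I push the screen.

```bash
python3 -m inch '[{"x":0,"y":2,"z":0,"yaw":0,"gripper":-1},{"x":0,"y":1.5,"z":0,"yaw":0,"gripper":-1},{"x":0,"y":0.9,"z":0,"yaw":0,"gripper":-1},{"x":0,"y":0.9,"z":0,"yaw":0,"gripper":-1},{"x":0,"y":0.9,"z":0.1,"yaw":0,"gripper":-1},{"x":0,"y":0.9,"z":0.2,"yaw":0,"gripper":-1},{"x":0,"y":0.9,"z":0.3,"yaw":0,"gripper":-1},{"x":0,"y":0.9,"z":0.4,"yaw":0,"gripper":-1},{"x":0,"y":0.9,"z":0.5,"yaw":0,"gripper":-1},{"x":0,"y":0.4,"z":0.5,"yaw":0,"gripper":-1},{"x":0,"y":0,"z":0,"yaw":0,"gripper":-1}]'; python3 -c "from h import *;st()"
```

```text
time_s: 4.53
ee_pos: [543.9, -166.2, 156.2]
ee_rot: [-179.9, -0.1, 112.8]
force: [-0.0, -0.0, 0.4]
gripper_width: 0.4
tcp stove -87.8 -1.9 tip z 134.2 F [-0.  -0.   0.4] 4.5333
```

```bash
python3 -m inch '[{"x":0,"y":0.8,"z":0.8,"yaw":0,"gripper":-1},{"x":0,"y":0.8,"z":1.0,"yaw":0,"gripper":-1},{"x":0,"y":0.5,"z":1.0,"yaw":0,"gripper":-1},{"x":0,"y":0.4,"z":1.0,"yaw":0,"gripper":-1},{"x":0,"y":0.2,"z":0.7,"yaw":0,"gripper":-1},{"x":0,"y":0.1,"z":0.7,"yaw":0,"gripper":-1},{"x":0,"y":0,"z":0.6,"yaw":0,"gripper":-1},{"x":0,"y":0,"z":0,"yaw":0,"gripper":-1}]'; python3 -c "
from h import *;st()
d=grab('scene','s2')
cv2.imwrite('pics/s2c.png',cv2.resize(d['pixels'][40:260,140:430],None,fx=2.5,fy=2.5)[:,:,::-1])"
```

```text
time_s: 5.2
ee_pos: [568.5, -155.9, 98.4]
ee_rot: [-179.9, -0.1, 112.8]
force: [0.0, -0.5, 0.5]
gripper_width: 0.4
tcp stove -61.1 -1.8 tip z 76.4 F [ 0.  -0.5  0.5] 5.2
```

View pics/s2c.png

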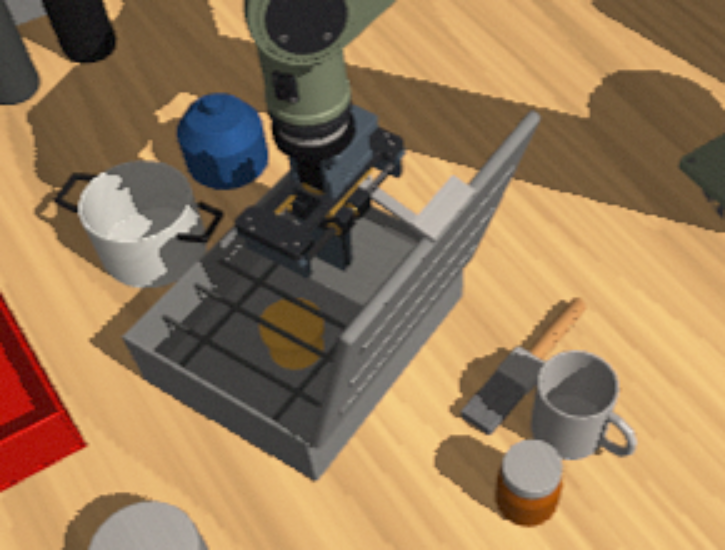

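```bash
python3 -m inch '[{"x":0,"y":0,"z":0.2,"yaw":0,"gripper":-1},{"x":0,"y":0,"z":0.2,"yaw":0,"gripper":-1},{"x":0,"y":0,"z":0,"yaw":0,"gripper":-1}]'; python3 -m inch '[{"x":0,"y":0,"z":-3,"yaw":0,"gripper":-1},{"x":0,"y":0,"z":-4,"yaw":0,"gripper":-1},{"x":0,"y":0,"z":-4,"yaw":0,"gripper":-1},{"x":0,"y":0,"z":-4,"yaw":0,"gripper":-1},{"x":0,"y":0,"z":-4,"yaw":0,"gripper":-1},{"x":0,"y":0,"z":-4,"yaw":0,"gripper":-1},{"x":0,"y":0,"z":-4,"yaw":0,"gripper":-1},{"x":0,"y":0,"z":-4,"yaw":0,"gripper":-1},{"x":0,"y":0,"z":0,"yaw":0,"gripper":-1}]'; python3 -c "
from h import *;st()
d=grab('scene','s3')
u=proj(d,[W(-28,-70,75),W(-28,70,75),W(-128,-70,75),W(-128,70,75)]);p=d['pixels'].copy()
for q in u: cv2.circle(p,tuple(int(round(v*8)) for v in q),8,(255,0,0),-1,shift=3)
cv2.imwrite('pics/s3c.png',cv2.resize(p[40:260,140:430],None,fx=2.5,fy=2.5)[:,:,::-1])"
```

```text
time_s: 5.5
ee_pos: [569.4, -156.3, 97.2]
ee_rot: [180.0, 0.0, 112.8]
force: [-2.1, -0.8, 6.5]
gripper_width: -0.2
time_s: 6.25
ee_pos: [571.0, -156.7, 415.5]
ee_rot: [179.2, 0.6, 112.8]
force: [-1.1, -1.2, 0.7]
gripper_width: 0.4
tcp stove -59.1 -3.5 tip z 393.5 F [-1.1 -1.2  0.7] 6.25
```

View pics/s3c.png

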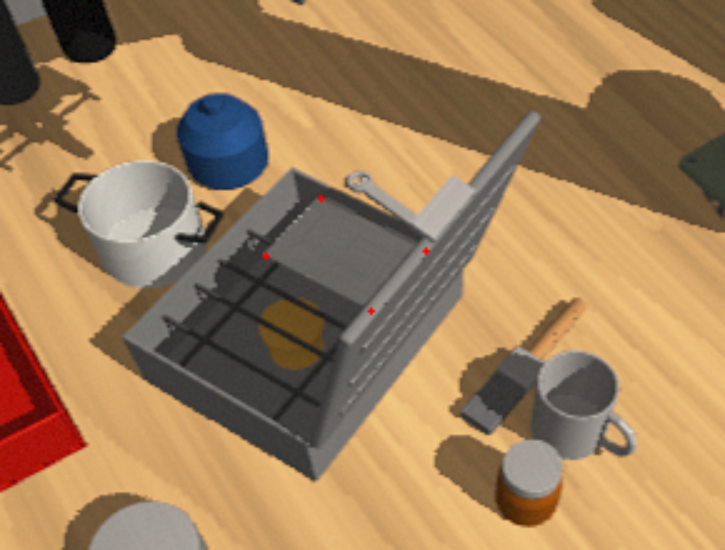

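Screen is flat: the predicted corners (320,198), (266,256), (426,252) and (371,311) coincide with the plate. Now I move over the lid to behind it at stove x≈−59, clear of the light-coloured latch at mid-edge.

```bash
python3 -m inch '[{"x":3.8,"y":0,"z":0,"yaw":0,"gripper":-1},{"x":3.8,"y":0,"z":0,"yaw":0,"gripper":-1},{"x":3.8,"y":0,"z":0,"yaw":0,"gripper":-1},{"x":3.8,"y":0,"z":0,"yaw":0,"gripper":-1},{"x":3.8,"y":0,"z":0,"yaw":0,"gripper":-1},{"x":3.8,"y":0,"z":0,"yaw":0,"gripper":-1},{"x":0,"y":0,"z":0,"yaw":0,"gripper":-1},{"x":0,"y":0,"z":3.2,"yaw":0,"gripper":-1},{"x":0,"y":0,"z":3.2,"yaw":0,"gripper":-1},{"x":0,"y":0,"z":3.2,"yaw":0,"gripper":-1},{"x":0,"y":0,"z":3.2,"yaw":0,"gripper":-1},{"x":0,"y":0,"z":0,"yaw":0,"gripper":-1}]'; python3 -c "from h import *;st()"
```

```text
time_s: 7.3
ee_pos: [476.6, 53.3, 270.9]
ee_rot: [-179.2, -0.3, 112.8]
force: [-1.8, 0.5, -0.5]
gripper_width: 0.4
tcp stove -66.8 226.7 tip z 248.9 F [-1.8  0.5 -0.5] 7.3
```

```bash
python3 -m inch '[{"x":-1.5,"y":0,"z":-0.7,"yaw":0,"gripper":-1},{"x":-1.2,"y":0,"z":-0.7,"yaw":0,"gripper":-1},{"x":-0.8,"y":0,"z":-0.7,"yaw":0,"gripper":-1},{"x":-0.8,"y":0,"z":0,"yaw":0,"gripper":-1},{"x":-0.8,"y":0,"z":0,"yaw":0,"gripper":-1},{"x":-0.8,"y":0,"z":0,"yaw":0,"gripper":-1},{"x":-0.8,"y":0,"z":0,"yaw":0,"gripper":-1},{"x":-0.8,"y":0,"z":0,"yaw":0,"gripper":-1},{"x":-0.8,"y":0,"z":0,"yaw":0,"gripper":-1}]'; python3 -c "from h import *;st()"
```

```text
time_s: 8.05
ee_pos: [513.6, -23.1, 298.9]
ee_rot: [180.0, -0.0, 112.8]
force: [-1.1, 2.9, 1.7]
gripper_width: 0.7
tcp stove -61.6 141.9 tip z 276.9 F [-1.1  2.9  1.7] 8.05
```

```bash
python3 -m inch '[{"x":-1,"y":0,"z":0.1,"yaw":0,"gripper":-1},{"x":-1,"y":0,"z":0.1,"yaw":0,"gripper":-1},{"x":-1,"y":0,"z":0.2,"yaw":0,"gripper":-1},{"x":-1,"y":0,"z":0.2,"yaw":0,"gripper":-1},{"x":-1,"y":0,"z":0.3,"yaw":0,"gripper":-1},{"x":-1,"y":0,"z":0.3,"yaw":0,"gripper":-1},{"x":-1,"y":0,"z":0.4,"yaw":0,"gripper":-1},{"x":-1,"y":0,"z":0.4,"yaw":0,"gripper":-1},{"x":-1,"y":0,"z":0.5,"yaw":0,"gripper":-1},{"x":0,"y":0,"z":0,"yaw":0,"gripper":-1}]'; python3 -c "
from h import *;st()
d=grab('scene','s4')
cv2.imwrite('pics/s4c.png',cv2.resize(d['pixels'][20:260,100:430],None,fx=2,fy=2)[:,:,::-1])"
```

```text
time_s: 8.88
ee_pos: [548.4, -107.5, 272.1]
ee_rot: [-179.9, 0.0, 112.7]
force: [-0.6, 0.4, -0.9]
gripper_width: 0.5
tcp stove -61.3 50.7 tip z 250.1 F [-0.6  0.4 -0.9] 8.8833
```

View pics/s4c.png

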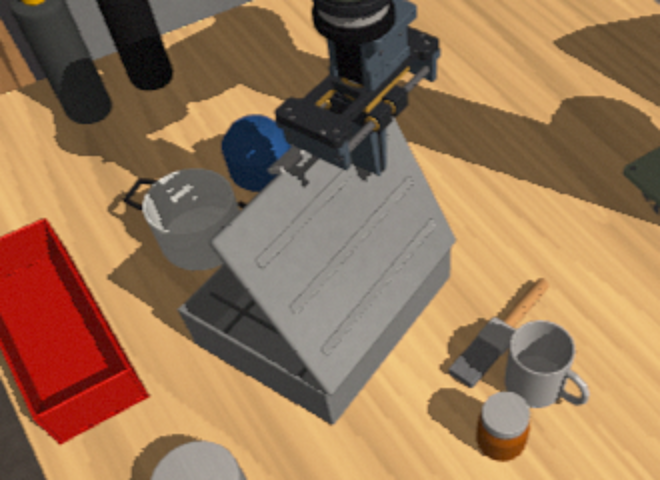

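The lid is at about 60°, with the fingertip on its outer face at (370,165) and the case unmoved. I continue the arc.

```bash
python3 -m inch '[{"x":-1,"y":0,"z":0.5,"yaw":0,"gripper":-1},{"x":-1,"y":0,"z":0.6,"yaw":0,"gripper":-1},{"x":-1,"y":0,"z":0.7,"yaw":0,"gripper":-1},{"x":-1.1,"y":0,"z":0.8,"yaw":0,"gripper":-1},{"x":-0.9,"y":0,"z":0.9,"yaw":0,"gripper":-1},{"x":-0.8,"y":0,"z":0.9,"yaw":0,"gripper":-1},{"x":-0.8,"y":0,"z":0.9,"yaw":0,"gripper":-1},{"x":-0.7,"y":0,"z":0.9,"yaw":0,"gripper":-1},{"x":0,"y":0,"z":0,"yaw":0,"gripper":-1}]'; python3 -c "from h import *;st()"
python3 -m inch '[{"x":-0.6,"y":0,"z":1,"yaw":0,"gripper":-1},{"x":-0.6,"y":0,"z":1.1,"yaw":0,"gripper":-1},{"x":-0.5,"y":0,"z":1.1,"yaw":0,"gripper":-1},{"x":-0.4,"y":0,"z":1.1,"yaw":0,"gripper":-1},{"x":-0.3,"y":0,"z":1,"yaw":0,"gripper":-1},{"x":-0.3,"y":0,"z":1,"yaw":0,"gripper":-1},{"x":-0.2,"y":0,"z":1,"yaw":0,"gripper":-1},{"x":-0.1,"y":0,"z":0.8,"yaw":0,"gripper":-1},{"x":0,"y":0,"z":0,"yaw":0,"gripper":-1}]'; python3 -c "from h import *;st()"
```

```text
time_s: 9.68
ee_pos: [576.1, -173.8, 209.1]
ee_rot: [-179.8, -0.1, 112.7]
force: [-0.5, 0.5, -0.4]
gripper_width: 0.6
tcp stove -60.9 -21.2 tip z 187.1 F [-0.5  0.5 -0.4] 9.6833
time_s: 10.43
ee_pos: [586.9, -199.9, 128.5]
ee_rot: [-179.8, -0.2, 112.8]
force: [-0.2, -0.1, -0.9]
gripper_width: 0.4
tcp stove -60.8 -49.4 tip z 106.5 F [-0.2 -0.1 -0.9] 10.4333
```

```bash
python3 -m inch '[{"x":0,"y":0,"z":0.5,"yaw":0,"gripper":-1},{"x":0,"y":0,"z":0.4,"yaw":0,"gripper":-1},{"x":0,"y":0,"z":0.1,"yaw":0,"gripper":-1},{"x":0,"y":0,"z":0,"yaw":0,"gripper":-1}]'; python3 -c "from h import *;st()"
```

```text
time_s: 10.77
ee_pos: [587.9, -200.1, 120.8]
ee_rot: [-180.0, -0.0, 112.8]
force: [-0.7, 0.3, 0.8]
gripper_width: 0.6
tcp stove -59.9 -50.0 tip z 98.8 F [-0.7  0.3  0.8] 10.7667
```

```bash
python3 -m inch '[{"x":0,"y":0,"z":0.2,"yaw":0,"gripper":-1},{"x":0,"y":0,"z":0.1,"yaw":0,"gripper":-1},{"x":0,"y":0,"z":0,"yaw":0,"gripper":-1}]'; python3 -c "from h import *;st()"
```

```text
time_s: 11.02
ee_pos: [588.2, -200.2, 120.2]
ee_rot: [179.9, 0.0, 112.8]
force: [-3.1, 1.1, 9.8]
gripper_width: 0.8
tcp stove -59.7 -50.2 tip z 98.2 F [-3.1  1.1  9.8] 11.0167
```

```bash
python3 -m inch '[{"x":0,"y":0,"z":0.1,"yaw":0,"gripper":-1},{"x":0,"y":0,"z":0,"yaw":0,"gripper":-1},{"x":0,"y":0,"z":0,"yaw":0,"gripper":-1},{"x":0,"y":0,"z":0,"yaw":0,"gripper":-1}]'; python3 -m inch '[{"x":0,"y":0,"z":-2,"yaw":0,"gripper":-1},{"x":0,"y":0,"z":-4,"yaw":0,"gripper":-1},{"x":0,"y":0,"z":-4,"yaw":0,"gripper":-1},{"x":0,"y":0,"z":-4,"yaw":0,"gripper":-1},{"x":0,"y":0,"z":-4,"yaw":0,"gripper":-1},{"x":0,"y":0,"z":-4,"yaw":0,"gripper":-1},{"x":0,"y":-3,"z":-3,"yaw":0,"gripper":-1},{"x":0,"y":-3,"z":0,"yaw":0,"gripper":-1},{"x":0,"y":-3,"z":0,"yaw":0,"gripper":-1},{"x":0,"y":0,"z":0,"yaw":0,"gripper":-1},{"x":0,"y":0,"z":0,"yaw":0,"gripper":-1}]'; python3 -c "
from h import *;st()
d=grab('scene','s5');p=d['pixels'].copy()
for q in proj(d,[W(x,y,98) for x in(-140,140) for y in(-115,115)]): cv2.circle(p,tuple(int(round(v*8)) for v in q),8,(255,0,0),-1,shift=3)
cv2.imwrite('pics/s5c.png',cv2.resize(p[50:260,120:400],None,fx=2.6,fy=2.6)[:,:,::-1])"
```

```text
time_s: 11.35
ee_pos: [588.2, -200.2, 120.2]
ee_rot: [179.9, 0.1, 112.8]
force: [-4.8, 0.5, 13.0]
gripper_width: 0.6
time_s: 12.27
ee_pos: [504.6, -235.2, 367.3]
ee_rot: [179.9, 0.1, 112.7]
force: [-0.1, -0.8, 0.4]
gripper_width: 0.1
tcp stove -150.4 -50.9 tip z 345.3 F [-0.1 -0.8  0.4] 12.2667
```

View pics/s5c.png

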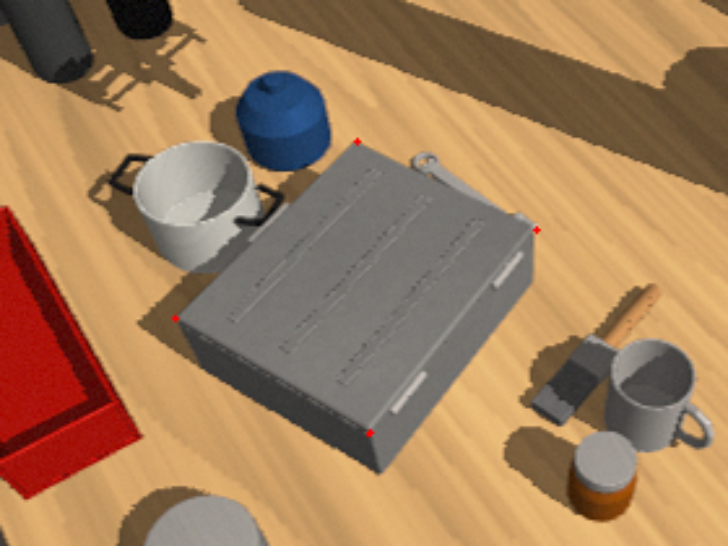

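The lid is shut: its corners (357,142), (176,318), (537,230) and (370,433) match the predicted closed outline at 98 mm. The case and bystanders are where they were, so I hand in.

```bash
python3 -c "
from h import *
print(env.job_done())"
```

```text
the job is handed in; nothing more can be done
None
```

The stove is packed up and the job is handed in, at about 12.3 s of the 58 s allowed. With the fingers closed, I folded the windscreen down flat first, then swung the lid shut from behind, gripping nothing.

- **Windscreen:** after I lifted off, its corners in the picture matched the flat position. It had stopped firmly against a light downward push of about 6.5 N.
- **Lid:** the fingertip stopped at 98.2 mm under about 13 N, against a nominal 98 mm when shut. In the last picture the lid's corners matched the closed outline.
- **Stove and bystanders:** neither the stove nor the things around it had moved visibly, judged by eye in the pictures rather than measured. The arm was clear of everything at hand-in.

No checks failed or disagreed. The hand-in gave no verdict, and the stove's starting position came from the pictures to within a few millimetres.

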